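Close the coffee grinder's burr housing on its dowels and hold it shut

TASK

The coffee grinder's head stands open on the bench. Pick up the loose upper burr carrier by its thin-walled square inlet, gripping it gently, fit its two holes over the head's two dowels, and press it down without ramming until it sits flush on the head all round. Springs in the head push it open again, so finish while still holding it pressed shut for the screws to go in; leave everything else on the bench where it is.

Things in the scene. Friction and masses are not known exactly. Their poses are not given: they have to be found in the camera images.
- carrier: the loose upper burr carrier, about 0.45 kg: flat aluminium flange 150 (x) x 96 (y) x 14 mm (z = 0 to 14) with two chamfered 12 mm through holes at x = +55 and -55, y = 0; half a turn round fits too. Origin: centre of the flange's underside. Under it a round steel burr 56 mm across goes 10 mm down; on the bench the carrier lies level on it, origin 10 mm up. Square inlet on top
- inlet_rim (a point): centre of the upper rim of the carrier's bean inlet: black plastic open tube on the middle of the flange, 44 (carrier x) x 34 (carrier y) mm outside, 4 mm walls, 45 mm tall from the flange's top to this rim (rim 59 mm above the carrier's origin). Fragile: 20 to 30 N per finger is plenty; it cracks when all finger forces on the carrier add up to over 140 N
- head: the grinder's open lower head, bolted down: grey cast block 150 (x) x 96 (y) mm on a dark foot 190 x 130 mm, flat top face 90 mm above the bench. Origin: on the bench under its centre, x along the line of its two dowels. A central bore 69 mm wide, 25 mm deep takes the carrier's burr; in it is a sprung disc
- head_top (a point): centre of the head's flat top face (90 mm up), where the carrier's origin lies when flush; axes as the head's. Over 100 N between carrier and head counts as ramming
- dowel_tip_a (a point): tip of the steel dowel at the head's x = +55 mm, y = 0: upright, 10 mm in diameter, 24 mm above the top face, its last 8 mm tapering to 5 mm across
- dowel_tip_b (a point): tip of the like dowel at the head's x = -55 mm, y = 0
- spring_disc (a joint): how far the sprung disc in the bore is pressed down (m): 0 when free, its top then 2 mm below the head's top face, so the carrier's burr meets it with 8 mm still to close; about 0.008 with the carrier flush. Spring force about 7 N at first, 15 N when flush (the carrier's weight alone does not press it down)
- dust_cover: bystander: plain aluminium cover plate 120 x 84 x 12 mm with a small round black knob, no holes and no inlet; lies flat, origin under its centre
- screwdriver: bystander: screwdriver lying flat between the head and the carrier, along x; origin at its underside
- brush: bystander: cleaning brush lying on the bench
- cupping_bowl: bystander: white ceramic bowl, 96 mm across, 60 mm tall
- sample_tin: bystander: closed round tin, 72 mm across, 100 mm tall
- dosing_cup: bystander: steel cup, 60 mm across, 60 mm tall
- spoon: bystander: cupping spoon lying on the bench
There are look-alikes about, which are no part of the job. Of the things like the carrier, leave any that is pink; of the rest the larger one is meant.

How it is judged (in metres and radians):
On the way, in this order (a step that is already met when the one before it is completed fails the run):
1. the carrier is picked up by the fingers, clear of the bench (height (world z) of carrier above 0.06 m and contact force between the fingers and carrier above 2 N and contact force between carrier and head below 0.5 N), for 0.2 s.
2. its two holes are over the two dowels (horizontal distance between carrier and head_top below 0.004 m and angle between the x axis of carrier and the x axis of head, either way round below 0.06 rad and angle between carrier's own z axis and vertical below 0.06 rad and z of carrier in the frame of head_top below 0.014 m), for 0.1 s.
At the end, for the whole second after the job is handed in: The carrier sits on both dowels (centre within 3 mm, turned within 0.05 rad, level within 0.03 rad), its flange within 2 mm of the head's top face, at rest, pressed on the head with over 10 N, with the fingers still on it (over 5 N), through the last second (horizontal distance between carrier and head_top below 0.003 m and angle between the x axis of carrier and the x axis of head, either way round below 0.05 rad and angle between carrier's own z axis and vertical below 0.03 rad and z of carrier in the frame of head_top between -0.002 and 0.002 m and contact force between the fingers and carrier above 5 N and contact force between carrier and head above 10 N and linear speed of carrier below 0.02 m/s); the arm keeps its last pose, push and grip.
It fails at once if the thin inlet is squeezed: finger contact forces on the carrier add up to more than 140 N (contact force between the fingers and carrier above 140 N).
It fails at once if the carrier is rammed onto the head (more than 100 N) (contact force between carrier and head above 100 N).
It fails at once if the carrier is tipped over (angle between carrier's own z axis and vertical above 0.6 rad).
It fails at once if anything else on the bench is moved more than 3 cm (distance of any of dust_cover, screwdriver, brush, cupping_bowl, sample_tin, dosing_cup, spoon from where it was at the start of the episode above 0.03 m).
It also fails if it takes over 48 s, if anything falls off the work surface, if the arm or the gripper's body presses on something with over 40 N, if the wrist force passes 120 N, or if a joint passes its speed limit or range.

ROBOT

A 7-joint arm with a two-finger parallel gripper is mounted at the origin on the work surface. World frame = base frame: x ahead of the robot, y to its left, z up, the work surface at z = 0. Lengths are in m, angles in degrees, forces in N, time in s.
With the tool pointing down it reaches from about 0.35 to 0.9 m from the base axis. Payload 7.2 kg.
Tool frame: the origin (TCP) lies on the centre line of the jaws, within the pads' length; the fingertips stand ctrl.tip_extent ahead of it and the grasp point (between the pads) is the TCP (ctrl.tip_extent is the distance from the TCP to the fingertips, in m); z points along the fingers, y is the direction in which the jaws open and shut (so a half turn about z gives the same grasp; the last joint's range is limited). The gripper opens to 85 mm and grips with 20 to 120 N. Pads are 22 mm wide; open, the fingers measure 114 mm over their backs; the gripper's body (76 mm by 85 mm) begins 54 mm behind the grasp point. The pads swing forward as they close: fully open they stand 13 mm farther back than shut.
Start: joints at [59.404, 23.554, -0.728, 91.456, 0.321, 64.991, -4.71], TCP at [0.281, -0.558, 0.25] pointing down, gripper open.
Joint ranges: [-169.25, 169.25], [-16.82, 113.86], [-84.01, 82.57], [7.8, 145.47], [-59.2, 239.2], [7.22, 106.19], [-163.78, 163.78]. Speed limits (degrees/s): [136.94, 136.94, 172.46, 172.46, 180, 180, 180].

INTERFACE

Orientations are given as [roll, pitch, yaw] about the fixed x, y, z axes, in that order (R = Rz(yaw) Ry(pitch) Rx(roll)).
In Python, from workcell import ctrl, cams, finder gives the robot as it stands. The module is installed in compiled form; this text tells all that it offers.
- The arm moves only by the shell command python3 -m jog 'ROWS' [OPENING] [FORCE]. ROWS is JSON, a list of rows, each an object of numbers: "x", "y", "z": the shift along the tool's x, y, z in units of 50 mm (1.0 is 50 mm); "roll": the turn about the tool's z in units of 6 degrees (1.0 is 6 degrees). A call has 1 to 5 rows; each row shifts and turns the commanded pose from where the row before left it, along the tool's axes as they then stand; what a row does not reach is not made up. A row lasts 1/10 s, in which the tool goes at most 50 mm and 8.59 degrees, less where a joint would pass 70% of its speed; a pose out of reach is approached as far as the arm can. A call is refused whole if a number of a shift passes 1 or a number of a turn 1, either way. A call with a gripper value outside its range is refused whole. OPENING is the opening, from -1 (shut) to 1 (fully open), set as the call begins (- or left out, the last holds). The fingers move at their own pace and stop on an object; FORCE is the grip in N (left out, the last holds). Time passes only in rows, so rows that do not move let the fingers close. It gives the time, the measured TCP pose, the force and the opening at its end, in the units of the state.
- ctrl.sense(): the state, without advancing time (a new reading comes with each control period).
- cams.read_camera(name): name is "scene" or "top" or "wrist"; returns a dict with "color" (384x512x3 uint8, blue, green, red), "fovy" (degrees; the focal length in pixels is half the picture's height over the tangent of half this angle, whatever the lens; pixels are square), "cx", "cy" (the principal point, pixels), "R" (3x3) and "t" (3): a world point X has camera coordinates R X + t; the wrist camera has in their place "T_tool_cam" (4x4, takes a point from camera to tool coordinates, whose origin is the TCP and whose axes are the flange's). Camera axes: x right, y down, z forward; pixel columns grow to the right and rows downward; lengths in m; the calibration is good to about 2 mm. The wrist camera is an equidistant fisheye: a pixel r from the principal point sees the ray r / f radians off the axis. A picture is of the moment at which its call begins: read the wrist's pose just before it. There is no depth.
- ctrl.sign_off(): hands the job in, once; it reports no verdict.
Trained networks look in a picture, given as the dict that the camera call returned (one of the last four; its "shot" number tells which), for a name from the list of things; names that differ only in an ending like _2 or _b are one class to them, and where a whole thing is asked for, a point or a joint stands for the part that bears it (a point fixed in the world has none). Each returns a list of dicts, best first, with "p" (0 to 1); they miss things now and then, are a little off and sometimes report something else, mostly with a low value. They report only what shows in the picture. A call takes as long as a camera call. They do not tell look-alikes from the thing itself.
- finder.spot_in(picture, target): "position" ([column, row] in pixels, amid what is visible of it).
- finder.spot_point(picture, target): "position" ([column, row] in pixels: a listed point, or the origin of a listed thing).
The state is a dict: "time": time; "joint_pos": joint angles; "joint_vel": joint speeds; "joint_efforts": joint torques, N m; "tcp_pos": TCP position; "ee_rot": TCP orientation; "force": force on the tool from outside, world axes, zero at the start; "ft_torque": the same for the moment, N m; "gripper_width": opening from 0.0 (shut) to 1.0 (fully open).
Only numpy, scipy, OpenCV 4.12 (cv2) and the standard library are available. Lean on these libraries where they do the work, as an engineer would, in place of code of your own. Each camera call takes 0.05 s, during which the arm holds its last target. There are 200 camera calls.

## Working session

There is one attempt and no reset: what is moved stays moved. The work goes in short steps, Python scripts to look and compute and a shell command to move; the robot and the scene stay as the last step left them, time stands still between calls to the robot, and variables do not carry over. Pictures are saved under pics/ and viewed, and the job is handed in when it is done.

```bash
mkdir -p pics
cat > h.py <<'E'
from workcell import ctrl,cams,finder
import numpy as np,cv2
from scipy.spatial.transform import Rotation as Ro
def f(p): return p["color"].shape[0]/2/np.tan(np.radians(p["fovy"])/2)
def ray(p,uv,s=None):
    F=f(p);d=np.array([uv[0]-p["cx"],uv[1]-p["cy"]])
    if "R" in p:
        R=np.array(p["R"]);t=np.array(p["t"]);return -R.T@t,R.T@np.array([d[0]/F,d[1]/F,1])
    r=np.hypot(*d);a=r/F;c=np.array([*(d/max(r,1e-9)*np.sin(a)),np.cos(a)])
    T=np.array(p["T_tool_cam"]);Rt=Ro.from_euler("xyz",s["ee_rot"],degrees=True).as_matrix()
    return np.array(s["tcp_pos"])+Rt@T[:3,3],Rt@T[:3,:3]@c
def onz(p,uv,z,s=None):
    o,d=ray(p,uv,s);return o+d*(z-o[2])/d[2]
def shot(n,name):
    s=ctrl.sense();p=cams.read_camera(n);cv2.imwrite("pics/"+name+".png",p["color"]);return s,p
E
python3 - <<'E'
from h import *
s=ctrl.sense();print(s["time"],s["tcp_pos"],s["ee_rot"],ctrl.tip_extent,s["force"],s["gripper_width"])
Z=dict(inlet_rim=.069,head_top=.09,dowel_tip_a=.114,carrier=.01)
for n in("top","scene"):
    s,p=shot(n,n+"0")
    for k,z in Z.items():
        for d in finder.spot_point(p,k)[:4]: print(n,k,round(d["p"],2),np.round(d["position"]),np.round(onz(p,d["position"],z),3))
E
```

```text
0.0 [ 0.28048625 -0.5579999   0.2494412 ] [-1.79906538e+02  4.74386408e-03  2.66922468e+01] 0.019 [ 0.29762738 -0.23012357  0.36411956] 1.0018869312608696
top inlet_rim 0.87 [202. 197.] [0.554 0.229 0.069]
top inlet_rim 0.67 [231. 243.] [0.379 0.12  0.069]
top inlet_rim 0.59 [133. 254.] [0.337 0.482 0.069]
top inlet_rim 0.39 [233. 142.] [0.768 0.114 0.069]
top head_top 0.78 [309. 184.] [ 0.603 -0.176  0.09 ]
top dowel_tip_a 0.8 [314. 167.] [ 0.661 -0.193  0.114]
top carrier 0.62 [140. 250.] [0.352 0.474 0.01 ]
top carrier 0.58 [207. 199.] [0.553 0.22  0.01 ]
top carrier 0.56 [228. 238.] [0.401 0.133 0.01 ]
scene inlet_rim 0.8 [240. 148.] [0.406 0.11  0.069]
scene inlet_rim 0.79 [299.  80.] [0.342 0.471 0.069]
scene inlet_rim 0.69 [299. 156.] [0.563 0.216 0.069]
scene head_top 0.67 [216. 245.] [ 0.607 -0.178  0.09 ]
scene dowel_tip_a 0.93 [222. 260.] [ 0.659 -0.202  0.114]
scene dowel_tip_a 0.91 [208. 226.] [ 0.559 -0.162  0.114]
scene dowel_tip_a 0.39 [245. 204.] [ 0.581 -0.041  0.114]
scene carrier 0.91 [300. 166.] [0.567 0.226 0.01 ]
scene carrier 0.58 [295.  92.] [0.335 0.465 0.01 ]
scene carrier 0.57 [243. 157.] [0.405 0.121 0.01 ]
```

View pics/top0.png

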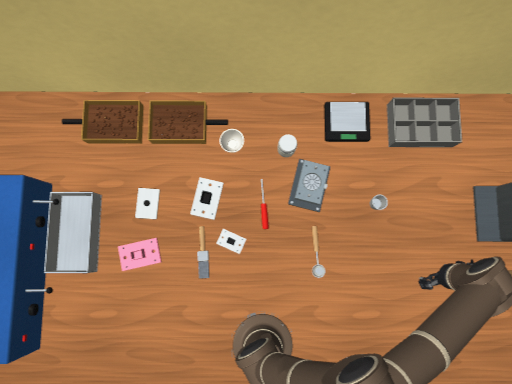

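View pics/scene0.png

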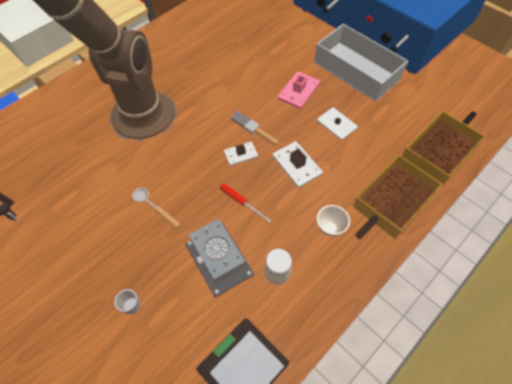

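The top view shows the large white carrier at about (207,198) and the head at (311,185). The pink look-alike is at (140,254) and the small one at (231,241). I'm moving to above the carrier.

```bash
R='[]'
python3 -m jog '[{"x":0.7,"y":-0.67},{"x":0.7,"y":-0.67},{"x":0.7,"y":-0.67},{"x":0.7,"y":-0.67},{"x":0.7,"y":-0.67}]' 1 25
python3 -m jog '[{"x":0.7,"y":-0.67},{"x":0.7,"y":-0.67},{"x":0.7,"y":-0.67},{"x":0.7,"y":-0.67},{"x":0.7,"y":-0.67}]'
python3 -m jog '[{"x":0.7,"y":-0.67},{"x":0.7,"y":-0.67},{"x":0.7,"y":-0.67},{"x":0.7,"y":-0.67},{"x":0.7,"y":-0.67}]'
python3 -m jog '[{"roll":1},{"roll":1},{"roll":1},{"roll":1},{"roll":1}]'
```

```text
invalid input at $[0]: expected keys x, y, z, roll
invalid input at $[0]: expected keys x, y, z, roll
invalid input at $[0]: expected keys x, y, z, roll
invalid input at $[0]: expected keys x, y, z, roll
```

All keys needed.

```bash
python3 -m jog '[{"x":0.7,"y":-0.67,"z":0,"roll":0},{"x":0.7,"y":-0.67,"z":0,"roll":0},{"x":0.7,"y":-0.67,"z":0,"roll":0},{"x":0.7,"y":-0.67,"z":0,"roll":0},{"x":0.7,"y":-0.67,"z":0,"roll":0}]' 1 25
python3 -m jog '[{"x":0.7,"y":-0.67,"z":0,"roll":0},{"x":0.7,"y":-0.67,"z":0,"roll":0},{"x":0.7,"y":-0.67,"z":0,"roll":0},{"x":0.7,"y":-0.67,"z":0,"roll":0},{"x":0.7,"y":-0.67,"z":0,"roll":0}]'
```

```text
time: 1.0
tcp_pos: [0.3622, -0.3284, 0.2506]
ee_rot: [180.0, -0.0, 26.7]
force: [0.9, 0.7, -0.4]
gripper_width: 0.998
time: 1.5
tcp_pos: [0.4433, -0.1001, 0.2507]
ee_rot: [179.9, -0.0, 26.7]
force: [0.9, -1.2, 0.1]
gripper_width: 1.0
```

```bash
python3 -m jog '[{"x":0.7,"y":-0.67,"z":0,"roll":0},{"x":0.7,"y":-0.67,"z":0,"roll":0},{"x":0.7,"y":-0.67,"z":0,"roll":0},{"x":0.7,"y":-0.67,"z":0,"roll":0},{"x":0.7,"y":-0.67,"z":0,"roll":0}]'
python3 -m jog '[{"x":0,"y":0,"z":0,"roll":1},{"x":0,"y":0,"z":0,"roll":1},{"x":0,"y":0,"z":0,"roll":1},{"x":0,"y":0,"z":0,"roll":1},{"x":0,"y":0,"z":0,"roll":1}]'
python3 -m jog '[{"x":0,"y":0,"z":0,"roll":1},{"x":0,"y":0,"z":0,"roll":1},{"x":0,"y":0,"z":0,"roll":0}]'
```

```text
time: 2.0
tcp_pos: [0.5246, 0.1281, 0.2506]
ee_rot: [180.0, -0.0, 26.7]
force: [0.8, -2.0, 0.6]
gripper_width: 0.999
time: 2.5
tcp_pos: [0.5241, 0.1264, 0.2503]
ee_rot: [180.0, -0.0, -3.6]
force: [0.1, -0.0, -0.7]
gripper_width: 1.001
time: 2.8
tcp_pos: [0.5241, 0.1264, 0.2504]
ee_rot: [180.0, -0.0, -15.4]
force: [-0.7, -0.4, -0.3]
gripper_width: 0.999
```

Run:
```python
from h import *
s,p=shot("wrist","w1")
print(s["time"],s["tcp_pos"],s["ee_rot"],np.round(p["T_tool_cam"],3),f(p))
for k,z in dict(inlet_rim=.069,carrier=.01,head_top=.09,dowel_tip_a=.114).items():
    for d in finder.spot_point(p,k)[:4]: print(k,round(d["p"],2),np.round(d["position"]),np.round(onz(p,d["position"],z,s),4))
```

```text
2.8 [0.52411628 0.12636315 0.25041302] [ 1.79998651e+02 -1.79037080e-02 -1.53976860e+01] [[-0.001 -0.962 -0.274  0.07 ]
 [ 1.    -0.001 -0.001 -0.001]
 [ 0.    -0.274  0.962 -0.123]
 [ 0.     0.     0.     1.   ]] 297.3186396354542
inlet_rim 0.97 [287. 270.] [0.4025 0.1214 0.069 ]
inlet_rim 0.95 [163. 171.] [0.5559 0.2221 0.069 ]
carrier 0.86 [176. 160.] [0.557 0.222 0.01 ]
carrier 0.7 [282. 258.] [0.3872 0.1253 0.01  ]
carrier 0.59 [ 95. 315.] [0.3463 0.4688 0.01  ]
head_top 0.98 [485.  46.] [ 0.6114 -0.1786  0.09  ]
dowel_tip_a 0.66 [502.  91.] [ 0.5579 -0.17    0.114 ]
```

View pics/w1.png

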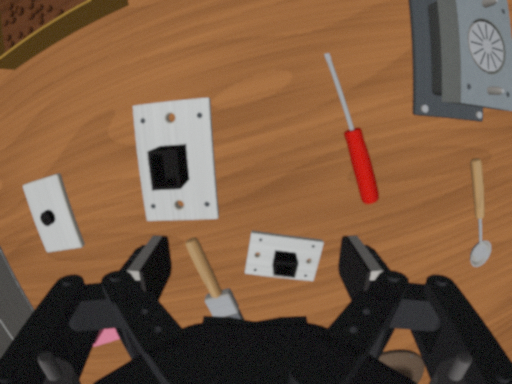

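The wrist view shows the carrier with its inlet at (168,167) and holes at (171,117) and (179,205). I'll take its yaw from the holes.

```bash
cat >> h.py <<'E'
def toold(s,goal):
    R=Ro.from_euler("xyz",s["ee_rot"],degrees=True).as_matrix();return np.round(R.T@(np.array(goal)-s["tcp_pos"])/.05,3)
def yaw(a,b): return (np.degrees(np.arctan2(a[1]-b[1],a[0]-b[0]))+90)%180-90
E
python3 - <<'E'
from h import *
s,p=shot("wrist","w1b")
a=onz(p,(170.5,117.5),.024,s);b=onz(p,(179.5,204.5),.024,s)
print(a,b,yaw(a,b),np.hypot(*(a-b)[:2]),(a+b)/2); print(toold(s,[*((a+b)/2)[:2],.25]))
E
```

```text
[0.60934559 0.2085499  0.024     ] [0.50248185 0.23221261 0.024     ] -12.48547634373223 0.10945219314011388 [0.55591372 0.22038126 0.024     ]
[ 0.121 -1.982  0.006]
```

```bash
python3 -m jog '[{"x":0.06,"y":-0.67,"z":0,"roll":0},{"x":0.06,"y":-0.67,"z":0.3,"roll":0},{"x":0,"y":-0.65,"z":0.5,"roll":0},{"x":0,"y":0,"z":0.7,"roll":-0.48},{"x":0,"y":0,"z":0,"roll":0}]'
python3 - <<'E'
from h import *
s,p=shot("wrist","w2")
print(s["tcp_pos"],s["ee_rot"])
for k,z in dict(inlet_rim=.069,carrier=.01).items():
    for d in finder.spot_point(p,k)[:2]: print(k,round(d["p"],2),np.round(d["position"]),np.round(onz(p,d["position"],z,s),4))
E
```

```text
time: 3.6
tcp_pos: [0.5535, 0.2203, 0.1707]
ee_rot: [179.7, 0.4, -12.2]
force: [-0.3, -1.2, -0.0]
gripper_width: 1.003
[0.5534824  0.22031914 0.17069395] [179.74389306   0.39939063 -12.23747791]
inlet_rim 0.92 [108. 382.] [0.3381 0.4709 0.069 ]
inlet_rim 0.57 [254. 195.] [0.5549 0.2212 0.069 ]
carrier 0.64 [253. 176.] [0.5564 0.2217 0.01  ]
carrier 0.6 [120. 352.] [0.3396 0.4728 0.01  ]
```

View pics/w2.png

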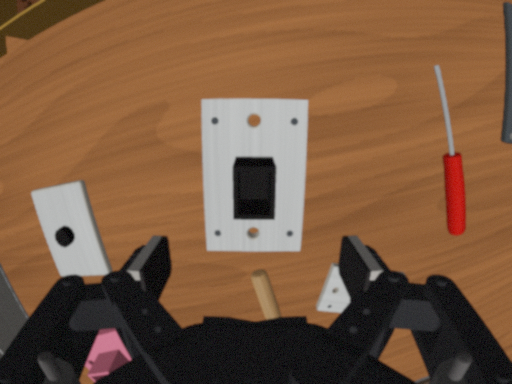

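The view confirms it: holes at (254,120) and (252,232), inlet centred between the jaws and aligned. Descending.

```bash
python3 -m jog '[{"x":0.04,"y":-0.01,"z":0.6,"roll":0},{"x":0,"y":0,"z":0.6,"roll":0},{"x":0,"y":0,"z":0.5,"roll":0},{"x":0,"y":0,"z":0.4,"roll":0},{"x":0,"y":0,"z":0.2,"roll":0}]'
python3 -m jog '[{"x":0,"y":0,"z":0.16,"roll":0},{"x":0,"y":0,"z":0,"roll":0}]'
python3 - <<'E'
from h import *
s,p=shot("wrist","w3")
print(s["tcp_pos"],s["ee_rot"],s["force"])
E
```

```text
time: 4.25
tcp_pos: [0.5589, 0.2199, 0.0607]
ee_rot: [-180.0, -0.1, -12.6]
force: [-0.7, -0.1, 0.5]
gripper_width: 1.0
time: 4.45
tcp_pos: [0.5586, 0.2205, 0.0528]
ee_rot: [-180.0, -0.0, -12.5]
force: [-0.8, -0.4, 0.5]
gripper_width: 1.002
[0.55864232 0.22052009 0.05275161] [-1.79991608e+02 -3.67262718e-02 -1.24759310e+01] [-0.7906294  -0.37488254  0.45272872]
```

View pics/w3.png

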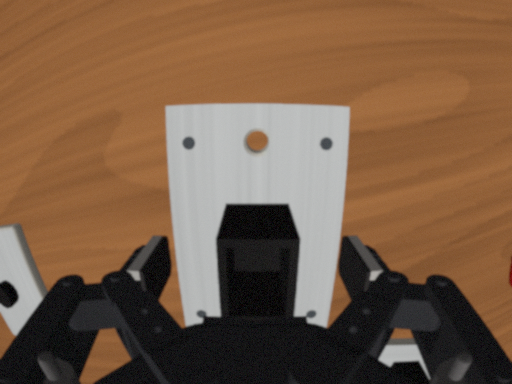

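```bash
python3 -m jog '[{"x":-0.05,"y":-0.01,"z":0,"roll":0},{"x":0,"y":0,"z":0,"roll":0},{"x":0,"y":0,"z":0,"roll":0},{"x":0,"y":0,"z":0,"roll":0},{"x":0,"y":0,"z":0,"roll":0}]' -1 27
python3 -m jog '[{"x":0,"y":0,"z":0,"roll":0},{"x":0,"y":0,"z":0,"roll":0},{"x":0,"y":0,"z":0,"roll":0},{"x":0,"y":0,"z":0,"roll":0}]'
python3 - <<'E'
from h import *
s,p=shot("wrist","w4")
print(s["tcp_pos"],s["ee_rot"],s["force"])
E
```

```text
time: 5.0
tcp_pos: [0.5561, 0.2215, 0.0528]
ee_rot: [180.0, -0.0, -12.4]
force: [-2.1, -1.8, 5.7]
gripper_width: 0.392
time: 5.4
tcp_pos: [0.5561, 0.2216, 0.0528]
ee_rot: [180.0, -0.0, -12.4]
force: [-1.4, -2.4, 5.8]
gripper_width: 0.395
[0.55606487 0.22155095 0.05279924] [ 1.79986151e+02 -2.67966312e-02 -1.24449020e+01] [-1.44526733 -2.35616052  5.83815064]
```

View pics/w4.png

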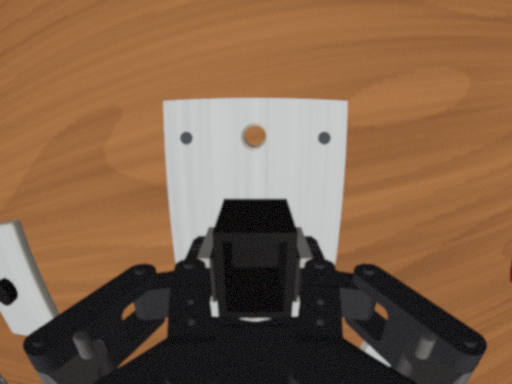

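Gripped: width 0.394, or 33.5 mm. Lifting.

```bash
python3 -m jog '[{"x":0,"y":0,"z":-0.3,"roll":0},{"x":0,"y":0,"z":-0.6,"roll":0},{"x":0,"y":0,"z":-0.9,"roll":0},{"x":0,"y":0,"z":-0.9,"roll":0},{"x":0,"y":0,"z":-0.5,"roll":0}]'
python3 -m jog '[{"x":0,"y":0,"z":-0.2,"roll":0},{"x":0,"y":0,"z":0,"roll":0},{"x":0,"y":0,"z":0,"roll":0}]'
python3 - <<'E'
from h import *
s,p=shot("wrist","w5")
print(s["tcp_pos"],s["ee_rot"],s["force"],toold(s,[.61,-.178,s["tcp_pos"][2]]))
for n in("scene","top","wrist"):
  if n!="wrist": s,p=shot(n,n+"5")
  for k,z in dict(head_top=.09,dowel_tip_a=.114).items():
    for d in finder.spot_point(p,k)[:3]: print(n,k,round(d["p"],2),np.round(d["position"],1),np.round(onz(p,d["position"],z,s),4))
E
```

```text
time: 5.95
tcp_pos: [0.5565, 0.2226, 0.2165]
ee_rot: [-179.8, -0.2, -12.4]
force: [0.9, 0.7, -4.8]
gripper_width: 0.393
time: 6.25
tcp_pos: [0.5549, 0.2213, 0.2206]
ee_rot: [179.9, 0.1, -12.4]
force: [-0.1, 0.2, -4.9]
gripper_width: 0.393
[0.55494473 0.22125151 0.22057928] [ 1.79902468e+02  1.25542160e-01 -1.24313826e+01] [-0.10804812  0.15268082 -4.9267636 ] [2.794e+00 7.561e+00 7.000e-03]
scene head_top 0.64 [214.5 243.4] [ 0.6007 -0.1786  0.09  ]
scene head_top 0.34 [252.5 126.5] [0.3844 0.189  0.09  ]
scene head_top 0.25 [329.7 228.3] [0.7981 0.0794 0.09  ]
scene dowel_tip_a 0.9 [207.6 226.7] [ 0.5596 -0.1636  0.114 ]
scene dowel_tip_a 0.71 [223.7 263.4] [ 0.6691 -0.2055  0.114 ]
top head_top 0.81 [308.4 184. ] [ 0.6016 -0.1726  0.09  ]
top dowel_tip_a 0.9 [312.8 168.4] [ 0.6568 -0.1868  0.114 ]
top dowel_tip_a 0.65 [308.8 193.6] [ 0.5618 -0.1704  0.114 ]
top dowel_tip_a 0.36 [263.5 206. ] [ 0.5151 -0.0027  0.114 ]
wrist head_top 0.81 [308.4 184. ] [ 0.6016 -0.1726  0.09  ]
wrist dowel_tip_a 0.9 [312.8 168.4] [ 0.6568 -0.1868  0.114 ]
wrist dowel_tip_a 0.65 [308.8 193.6] [ 0.5618 -0.1704  0.114 ]
wrist dowel_tip_a 0.36 [263.5 206. ] [ 0.5151 -0.0027  0.114 ]
```

View pics/w5.png

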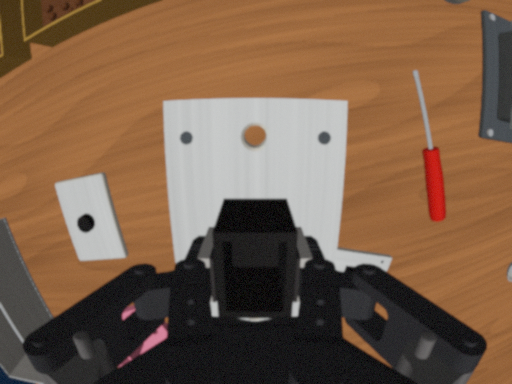

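The carrier is held level, unchanged in the gripper view, with a load of about −5 N. I'm moving beside the head so the wrist camera sees both dowels.

```bash
python3 -m jog '[{"x":0.12,"y":0.35,"z":0,"roll":0},{"x":0.22,"y":0.65,"z":0,"roll":0},{"x":0.28,"y":0.85,"z":0,"roll":0},{"x":0.28,"y":0.85,"z":0,"roll":0},{"x":0.28,"y":0.85,"z":0,"roll":0}]'
python3 -m jog '[{"x":0.28,"y":0.85,"z":0,"roll":0},{"x":0.2,"y":0.6,"z":0,"roll":0},{"x":0.14,"y":0.36,"z":0,"roll":0},{"x":0,"y":0,"z":0,"roll":0},{"x":0,"y":0,"z":0,"roll":0}]'
python3 - <<'E'
from h import *
s,p=shot("wrist","w6")
print(s["tcp_pos"],s["ee_rot"],s["force"])
for k,z in dict(head_top=.09,dowel_tip_a=.114).items():
    for d in finder.spot_point(p,k)[:3]: print(k,round(d["p"],2),np.round(d["position"],1),np.round(onz(p,d["position"],z,s),4))
E
```

```text
time: 7.2
tcp_pos: [0.5753, 0.0342, 0.2224]
ee_rot: [-180.0, -0.0, -12.4]
force: [1.2, -0.6, -5.1]
gripper_width: 0.394
time: 7.7
tcp_pos: [0.586, -0.0594, 0.2222]
ee_rot: [-180.0, 0.0, -12.5]
force: [-0.4, 0.9, -5.5]
gripper_width: 0.396
[ 0.58599551 -0.05935002  0.22218822] [-1.79976711e+02  1.29225330e-02 -1.24851112e+01] [-0.43394895  0.93230528 -5.4892528 ]
head_top 0.81 [382.1 128.5] [ 0.6153 -0.1835  0.09  ]
dowel_tip_a 0.89 [398.8  70.6] [ 0.6648 -0.1979  0.114 ]
dowel_tip_a 0.79 [385.8 198.6] [ 0.5578 -0.1695  0.114 ]
```

View pics/w6.png

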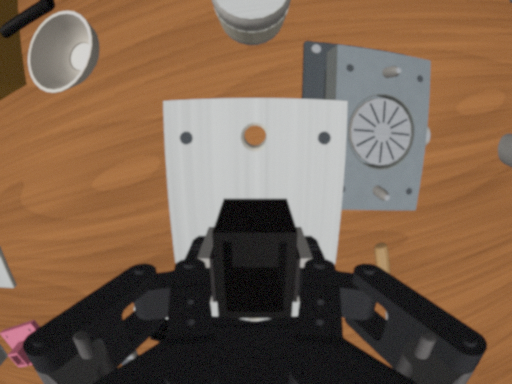

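Run:
```python
from h import *
s,p=shot("wrist","w6b")
c=p["color"];cv2.imwrite("pics/w6z.png",cv2.resize(c[40:220,330:440],None,fx=5,fy=5,interpolation=cv2.INTER_CUBIC)[:, :][0:900][::1])
z=cv2.resize(np.hstack([c[50:95,370:425],c[172:217,355:410],c[113:158,227:282]]),None,fx=4.8,fy=4.8,interpolation=cv2.INTER_CUBIC);cv2.imwrite("pics/w6z.png",z)
R=Ro.from_euler("xyz",s["ee_rot"],degrees=True).as_matrix()
h=onz(p,(254.5,135.5),s["tcp_pos"][2]-.0288,s);print("hole in tool",R.T@(h-s["tcp_pos"]))
```

```text
hole in tool [ 0.05594322 -0.00114623  0.02879542]
```

View pics/w6z.png

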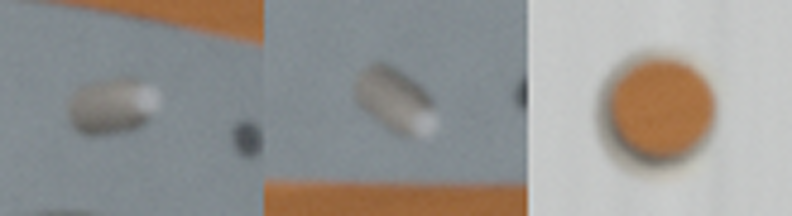

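Run:
```python
from h import *
s,p=shot("wrist","w6c")
a=onz(p,(400.8,70.6),.114,s);b=onz(p,(388.5,197.8),.114,s);m=(a+b)/2
print(a,b,np.linalg.norm(a-b),yaw(a,b),m,s["tcp_pos"],toold(s,[*m[:2],s["tcp_pos"][2]]))
```

```text
[ 0.66512275 -0.19808773  0.114     ] [ 0.55833293 -0.17075161  0.114     ] 0.11023306750052586 -14.358293720766994 [ 0.61172784 -0.18441967  0.114     ] [ 0.58606147 -0.05776144  0.22235646] [ 1.042e+00  2.366e+00 -1.000e-03]
```

```bash
python3 -m jog '[{"x":0.2,"y":0.4,"z":0,"roll":0},{"x":0.3,"y":0.7,"z":0,"roll":0},{"x":0.3,"y":0.7,"z":0,"roll":0},{"x":0.15,"y":0.4,"z":0,"roll":0},{"x":0.07,"y":0.19,"z":0,"roll":0.33}]'
python3 -m jog '[{"x":0,"y":0,"z":0.4,"roll":0},{"x":0,"y":0,"z":0.35,"roll":0},{"x":0,"y":0,"z":0.1,"roll":0},{"x":0,"y":0,"z":0,"roll":0},{"x":0,"y":0,"z":0,"roll":0}]'
python3 - <<'E'
from h import *
s,p=shot("wrist","w7")
print(s["tcp_pos"],s["ee_rot"],s["force"],toold(s,[.6117,-.1844,.1]))
cv2.imwrite("pics/w7z.png",cv2.resize(p["color"][90:190,190:320],None,fx=5,fy=5,interpolation=cv2.INTER_CUBIC))
shot("scene","s7")
E
```

```text
time: 8.45
tcp_pos: [0.61, -0.1896, 0.222]
ee_rot: [179.9, 0.0, -14.6]
force: [-0.8, -0.3, -5.1]
gripper_width: 0.391
time: 8.95
tcp_pos: [0.6108, -0.1862, 0.1807]
ee_rot: [-180.0, -0.1, -14.4]
force: [-0.3, 0.0, -4.6]
gripper_width: 0.392
[ 0.6107584  -0.18623475  0.18066927] [-1.79984399e+02 -6.26130691e-02 -1.43752127e+01] [-0.32561685  0.03065204 -4.55601877] [ 0.007 -0.04   1.613]
```

View pics/w7z.png

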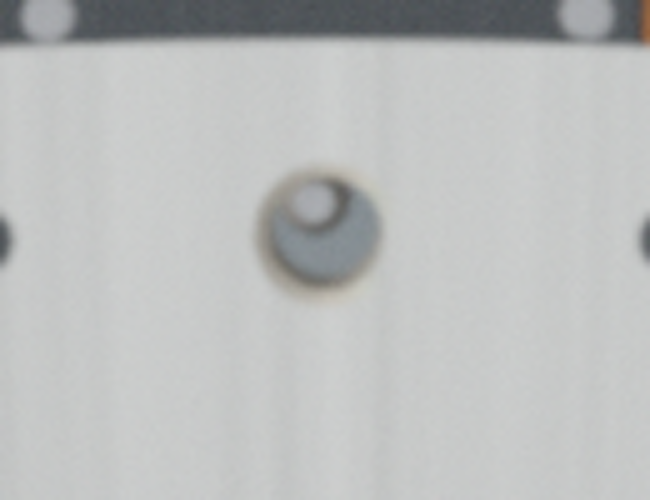

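View pics/s7.png

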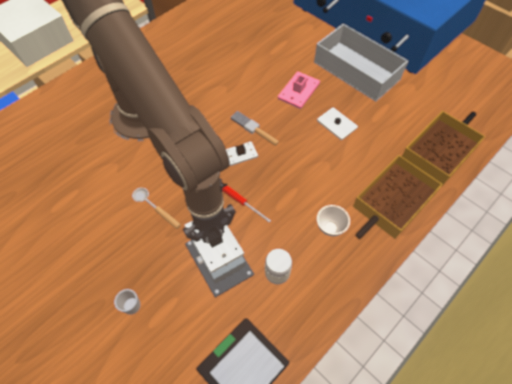

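The dowel tip shows through the front hole at (252.6,130.6), against the hole centre at (254,136.4). I'll compute the offset.

Run:
```python
from h import *
s,p=shot("wrist","w7c")
R=Ro.from_euler("xyz",s["ee_rot"],degrees=True).as_matrix()
t=lambda uv,z:R.T@(onz(p,uv,z,s)-s["tcp_pos"])
print(s["tcp_pos"]); print(t((252.6,130.6),.114)*1e3,t((254.2,136.2),s["tcp_pos"][2]-.0288)*1e3)
```

```text
[ 0.61087257 -0.18665887  0.18099594]
[55.40850341 -2.40459593 67.10080769] [55.52835441 -1.33678389 28.90491527]
```

```bash
python3 -m jog '[{"x":0,"y":-0.02,"z":0.15,"roll":0},{"x":0,"y":0,"z":0.15,"roll":0},{"x":0,"y":0,"z":0.1,"roll":0},{"x":0,"y":0,"z":0.06,"roll":0},{"x":0,"y":0,"z":0,"roll":0}]'
python3 -m jog '[{"x":0,"y":0,"z":0.05,"roll":0},{"x":0,"y":0,"z":0.05,"roll":0},{"x":0,"y":0,"z":0.05,"roll":0},{"x":0,"y":0,"z":0,"roll":0}]'
python3 - <<'E'
from h import *
s,p=shot("wrist","w8")
print(s["tcp_pos"],s["ee_rot"],s["force"],s["ft_torque"])
cv2.imwrite("pics/w8z.png",cv2.resize(p["color"][90:190,190:320],None,fx=5,fy=5,interpolation=cv2.INTER_CUBIC))
E
```

```text
time: 9.6
tcp_pos: [0.61, -0.1859, 0.156]
ee_rot: [-180.0, 0.1, -14.4]
force: [0.2, -0.3, -5.6]
gripper_width: 0.393
time: 10.0
tcp_pos: [0.6106, -0.1858, 0.1491]
ee_rot: [-180.0, -0.0, -14.4]
force: [0.1, -0.2, -5.5]
gripper_width: 0.392
[ 0.61061754 -0.18578618  0.14913859] [-1.79984414e+02 -2.24241976e-02 -1.43967995e+01] [ 0.13894631 -0.21153066 -5.53711836] [ 0.10350166 -0.18165201  0.00682057]
```

View pics/w8z.png

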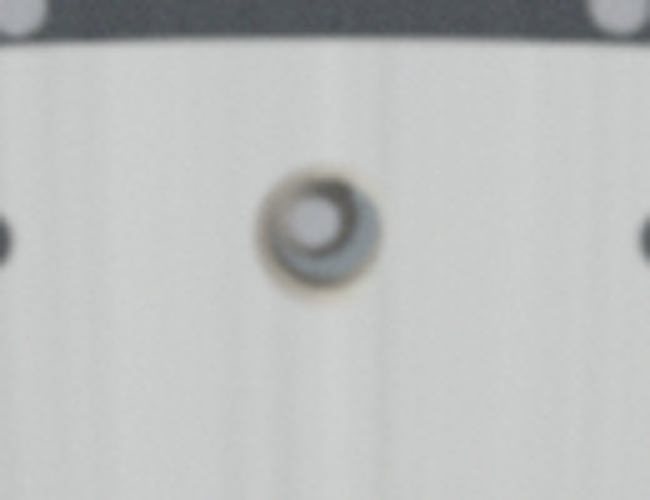

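```bash
python3 -m jog '[{"x":0.005,"y":-0.012,"z":0.05,"roll":0},{"x":0,"y":0,"z":0.05,"roll":0},{"x":0,"y":0,"z":0,"roll":0}]'
python3 - <<'E'
from h import *
s,p=shot("wrist","w9")
R=Ro.from_euler("xyz",s["ee_rot"],degrees=True).as_matrix()
print(s["tcp_pos"],s["force"],s["ft_torque"])
cv2.imwrite("pics/w9z.png",cv2.resize(p["color"][90:190,190:320],None,fx=5,fy=5,interpolation=cv2.INTER_CUBIC))
E
```

```text
time: 10.35
tcp_pos: [0.6108, -0.1854, 0.1439]
ee_rot: [-180.0, 0.0, -14.4]
force: [1.0, 0.3, -6.1]
gripper_width: 0.395
[ 0.61078739 -0.18536202  0.14390628] [ 0.97778179  0.29838317 -6.08848237] [ 0.08311142 -0.16292309 -0.00693295]
```

View pics/w9z.png

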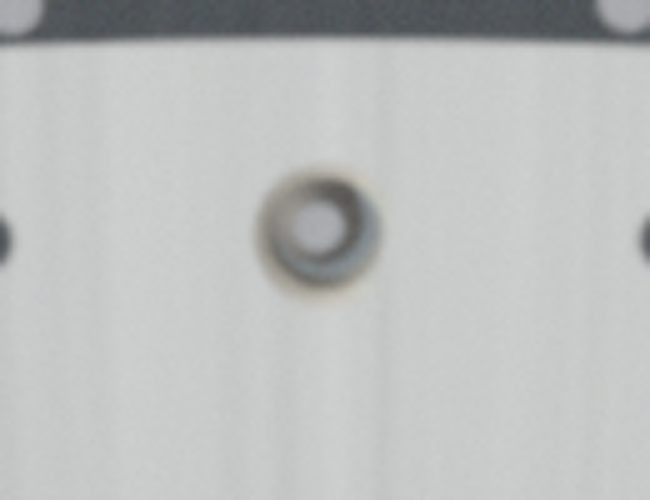

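Tip centred in the hole, within about 0.5 px at the same height. I'll keep lowering in small steps.

```bash
python3 -m jog '[{"x":0,"y":0,"z":0.04,"roll":0},{"x":0,"y":0,"z":0.04,"roll":0},{"x":0,"y":0,"z":0,"roll":0}]'
python3 -m jog '[{"x":0,"y":0,"z":0.04,"roll":0},{"x":0,"y":0,"z":0.04,"roll":0},{"x":0,"y":0,"z":0,"roll":0}]'
```

```text
time: 10.7
tcp_pos: [0.6109, -0.1855, 0.1407]
ee_rot: [180.0, -0.0, -14.4]
force: [-1.2, -0.1, 1.6]
gripper_width: 0.394
time: 11.0
tcp_pos: [0.6109, -0.1855, 0.1367]
ee_rot: [180.0, -0.0, -14.4]
force: [-1.3, 0.4, 4.0]
gripper_width: 0.395
```

```bash
python3 -m jog '[{"x":0,"y":0,"z":0.04,"roll":0},{"x":0,"y":0,"z":0.03,"roll":0},{"x":0,"y":0,"z":0,"roll":0}]'
python3 -m jog '[{"x":0,"y":0,"z":0.02,"roll":0},{"x":0,"y":0,"z":0,"roll":0}]'
python3 -m jog '[{"x":0,"y":0,"z":0.02,"roll":0},{"x":0,"y":0,"z":0,"roll":0}]'
```

```text
time: 11.3
tcp_pos: [0.611, -0.1855, 0.1336]
ee_rot: [180.0, -0.0, -14.4]
force: [-3.6, 0.6, 7.8]
gripper_width: 0.396
time: 11.5
tcp_pos: [0.611, -0.1855, 0.133]
ee_rot: [180.0, -0.1, -14.4]
force: [-4.3, 1.0, 9.5]
gripper_width: 0.393
time: 11.7
tcp_pos: [0.6109, -0.1856, 0.1328]
ee_rot: [180.0, -0.1, -14.4]
force: [-6.7, 0.8, 16.0]
gripper_width: 0.395
```

```bash
python3 -m jog '[{"x":-0.01,"y":0,"z":0.02,"roll":0},{"x":0,"y":0,"z":0,"roll":0}]' - 30
python3 -m jog '[{"x":0,"y":0,"z":0.02,"roll":0},{"x":0,"y":0,"z":0,"roll":0},{"x":0,"y":0,"z":0,"roll":0}]'
```

```text
time: 11.9
tcp_pos: [0.6109, -0.1857, 0.1327]
ee_rot: [180.0, -0.1, -14.4]
force: [-8.6, 1.7, 19.9]
gripper_width: 0.391
time: 12.2
tcp_pos: [0.6109, -0.1857, 0.1326]
ee_rot: [180.0, -0.2, -14.5]
force: [-11.1, 2.7, 27.5]
gripper_width: 0.395
```

```bash
python3 -m jog '[{"x":-0.02,"y":0,"z":0.015,"roll":0},{"x":-0.01,"y":0,"z":0,"roll":0},{"x":0,"y":0,"z":0,"roll":0},{"x":0,"y":0,"z":0,"roll":0}]'
python3 - <<'E'
from h import *
s,p=shot("wrist","w10");print(s["tcp_pos"],s["ee_rot"],s["force"],s["ft_torque"])
R=Ro.from_euler("xyz",s["ee_rot"],degrees=True).as_matrix()
s2,q=shot("scene","s10");cv2.imwrite("pics/s10z.png",cv2.resize(q["color"][180:310,160:290],None,fx=4.5,fy=4.5,interpolation=cv2.INTER_CUBIC))
E
```

```text
time: 12.6
tcp_pos: [0.6109, -0.1857, 0.1326]
ee_rot: [180.0, -0.4, -14.4]
force: [-7.2, 1.9, 26.5]
gripper_width: 0.395
[ 0.61091976 -0.18574787  0.13261308] [179.96415362  -0.35960198 -14.44273363] [-7.15838203  1.91943367 26.45836725] [0.4744736  1.70385365 0.02129662]
```

View pics/w10.png

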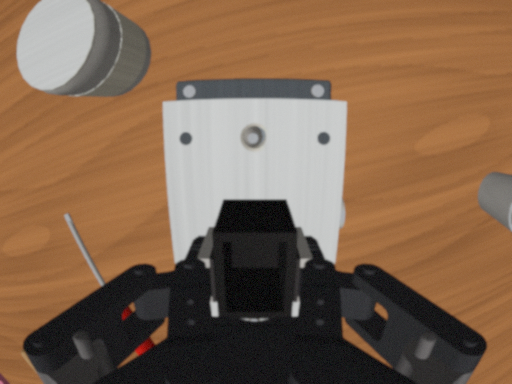

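View pics/s10z.png

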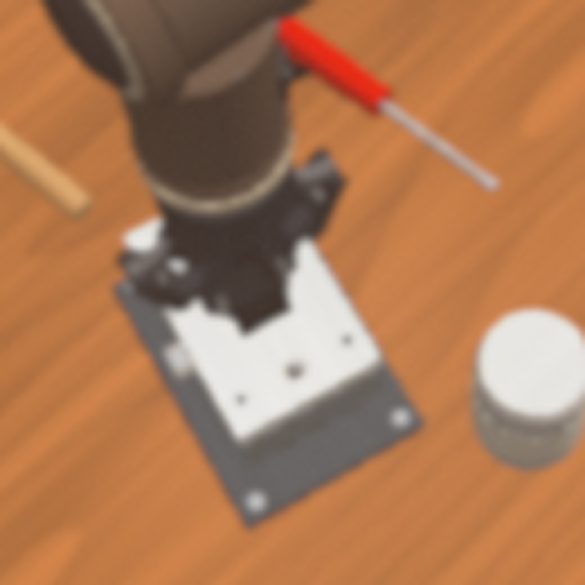

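```bash
python3 -m jog '[{"x":-0.01,"y":0,"z":0.02,"roll":0},{"x":0,"y":0,"z":0,"roll":0},{"x":0,"y":0,"z":0,"roll":0}]'
python3 -m jog '[{"x":0,"y":0,"z":0,"roll":0},{"x":0,"y":0,"z":0,"roll":0},{"x":0,"y":0,"z":0,"roll":0},{"x":0,"y":0,"z":0,"roll":0},{"x":0,"y":0,"z":0,"roll":0}]'
```

```text
time: 13.0
tcp_pos: [0.611, -0.1857, 0.1325]
ee_rot: [180.0, -0.4, -14.4]
force: [-8.1, 0.6, 32.4]
gripper_width: 0.397
time: 13.5
tcp_pos: [0.611, -0.1858, 0.1325]
ee_rot: [180.0, -0.4, -14.4]
force: [-8.1, 1.2, 32.4]
gripper_width: 0.394
```

Stable: no slip, and the height is stiff at 0.1325 m against 0.1328 m expected for flush. Handing in.

```bash
python3 -c "
from h import *
print(ctrl.sign_off())"
```

```text
the job is handed in; nothing more can be done
None
```

I picked up the large white carrier by its inlet, fitted it over both dowels, and pressed it down in small steps. I handed it in at about 13.5 s, still gripped and pressed shut; the hand-in gives no verdict.

**Last checks**
- **Seating:** the TCP stopped firmly at z = 0.1325 m, where flush is expected at about 0.1328 m. It held for the last 0.5 s without slipping. I watched only the front dowel through its hole. I take the rear one to be seated from the height and the lack of any jam.
- **Forces:** the upward force on the tool was 32 N. With the carrier's 5 N weight added and about 15 N of spring taken off, I estimate roughly 20 N on the head. The grip was set to 30 N per finger, with the opening steady at 0.39.
- **Alignment:** yaw was −14.4°, matching the head's measured −14.4°.
- **Bystanders:** the last views showed those in frame where they had been. I did not measure every object again.

**Not perfect:** a side load of about 8 N remained, probably from the dowel pressing on the edge of its hole. The tool also pitched by 0.4° under the press; if the carrier tilted with it, that is 0.007 rad, well inside the 0.03 rad limit.

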